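Swing the ash tray round and push it home under the coal pot

ROBOT

A 6-joint arm with a two-finger parallel gripper is mounted at the origin on the work surface. World frame = base frame: x ahead of the robot, y to its left, z up, the work surface at z = 0. Lengths are in mm, angles in rad, forces in N, time in s.
With the tool pointing down it reaches from about 350 to 925 mm from the base axis. Payload 6.4 kg.
Tool frame: the origin (TCP) lies on the mounting face of the last link; the fingertips stand 173 mm ahead of it and the grasp point (between the pads) lies 155 mm ahead of it; y points along the fingers, x is the direction in which the jaws open and shut, and the axes are right-handed (so a half turn about y gives the same grasp; the last joint's range is limited). The gripper opens to 85 mm and grips with 20 to 120 N. Pads are 22 mm wide; open, the fingers measure 114 mm over their backs; the gripper's body (76 mm by 85 mm) begins 54 mm behind the grasp point. The pads swing forward as they close: fully open they stand 13 mm farther back than shut.
Start: joints at [-1.52, 0.245, 1.558, -0, 1.339, -0.174], TCP at [144.896, -633.657, 404.69] pointing down, gripper open.
Joint ranges: [-3.13, 3.13], [-1.02, 2.26], [0.13, 2.54], [-0.95, 4.09], [0.21, 2.88], [-2.74, 2.74]. Speed limits (rad/s): [2.57, 2.57, 3.14, 3.14, 3.14, 3.14].

INTERFACE

Orientations are given as [roll, pitch, yaw] about the fixed x, y, z axes, in that order (R = Rz(yaw) Ry(pitch) Rx(roll)).
In Python, from cell import * gives the robot as it stands.
- The arm moves only by the shell command python3 -m jog 'ROWS' [FORCE]. ROWS is JSON, a list of rows, each an object of numbers: "hand": the finger opening in cm, from 0 to 8.54; "dx", "dy", "dz": the shift along the tool's x, y, z in cm; "twist": the turn about the tool's y in degrees. In form: [{"hand": .., "dx": .., "dy": .., "dz": .., "twist": ..}, ...]. A call has exactly 8 rows; each row shifts and turns the commanded pose from where the row before left it, along the tool's axes as they then stand; what a row does not reach is not made up. A row lasts 1/8 s, in which the tool goes at most 62.5 mm and 10.7 degrees, less where a joint would pass 70% of its speed; a pose out of reach is approached as far as the arm can. A call with a gripper value outside its range is refused whole. The fingers move at their own pace and stop on an object; FORCE is the grip in N (left out, the last holds). Time passes only in rows, so rows that do not move let the fingers close, or fill a call up. It gives the time, the measured TCP pose, the force and the opening at its end, in the units of the state.
- get_obs(): the state, without advancing time (a new reading comes with each control period).
- capture(name): name is "side" or "top" or "wrist"; returns a dict with "pixels" (384x512x3 uint8, blue, green, red), "mtx" (3x3 intrinsics, pixels), "camera_from_world" (4x4, takes a point from world to camera coordinates). Camera axes: x right, y down, z forward; pixel columns grow to the right and rows downward; lengths in mm; the calibration is good to about 2 mm. A picture is of the moment at which its call begins. There is no depth.
- hand_in(): hands the job in, once; it reports no verdict.
The state is a dict: "time": time; "qpos": joint angles; "joint_vel": joint speeds; "joint_efforts": joint torques, N m; "tcp_pos": TCP position; "tcp_rot": TCP orientation; "ft_force": force on the tool from outside, world axes, zero at the start; "moment": the same for the moment, N m; "grip_width": finger opening in mm.
Only numpy, scipy, OpenCV 4.12 (cv2) and the standard library are available. Lean on these libraries where they do the work, as an engineer would, in place of code of your own. Each camera call takes 0.05 s, during which the arm holds its last target.

TASK

The long steel ash tray lies askew with its round nose in the ash mouth under the coal pot. Keeping the nose at the mouth and the tray flat on the ledge, push near its outer end to swing it round until its outer end rests on the cement kerb and it lies along the kerb, then push it lengthwise along the kerb until it bears on the hidden spring stop under the pot: lean on the stop with about 10 newtons for a second, never ramming the stop or the kerb. Let go and leave the tray resting against the stop and lying along the kerb, and leave the cup, bowl, block and tongs alone.

Things in the scene. Friction and masses are not known exactly. Their poses are not given: they have to be found in the camera images.
- tray: Loose open steel ash tray, 70 mm wide (sides at x = +-35), 30 mm high, 300 long, 0.5-0.95 kg; slides with 2 to 8 N friction. Inner end: half-round nose, radius 35 mm. Origin: underside, centre of the nose's half circle, 35 mm behind the nose tip, 265 from the outer end face. y axis: lengthwise out through the nose; z up. Starts turned 0.25-0.45 rad clockwise from the kerb's y axis.
- tray_end (a point): Middle of the tray's square outer end face, on its long centre line, 15 mm above the ledge; axes as the tray's. A thin upright tab, 36 mm wide, rises 22 mm above the rim here, in line with the end wall. At the start this end stands out from the kerb towards the robot.
- kerb: Fixed pale cement kerb, yaw within +-0.15. Origin: on the ledge in the ash mouth, on the centre line of a tray lying on the kerb. y axis: along the kerb into the mouth; x: towards the kerb face, away from the robot. Face: plane x = +35 mm, y -330 to +220; 50 thick, 30 high (50 inside). Along the kerb: tray and kerb y axes parallel. Over 25 N of tray on kerb or jamb breaks the cement.
- mouth (a point): The ash mouth, on the ledge (same point and axes as the kerb's origin), 75 mm wide between the kerb face and a round cement jamb post of 12 mm radius, 50 high, centred at x = -52, y = 0; behind it a brick, face at x = -42, y 2 to 222. The tray's origin starts at y = -8 to -16 mm and must never be farther out than y = -60.
- coal_pot: Fixed clay coal pot, 245 mm across, its rim 176 mm above the ledge, standing over the mouth, centred at x = 0, y = 140; same origin and axes as the kerb. The passage below it is 50 mm high. The tray touches nothing of it except the spring stop.
- stop_zone (a point): Nearest place of the hidden spring stop (x = 0, y = 85 from the mouth, kerb axes). Its face, 60 mm wide, square to y, is really 0 to 25 mm deeper, unseen: feel for it with the nose tip. It gives 1 mm per 3 N. Home: pressed by over 6 N (beyond the tray's own sliding friction) for 0.5 s, and still touching when let go (it springs back a few mm). Over 20 N bends it.
- cup: White ceramic cup, 72 mm across, 80 mm high, bystander. Origin: centre of its underside.
- bowl: Upturned grey plastic bowl, 150 mm across, 64 mm high, bystander. Origin: centre of its underside.
- block: Wooden block 50 x 90 x 45 mm, bystander. Origin: centre of its underside.
- tongs: Steel tongs, 250 mm long along their y axis, about 50 mm wide, 14 mm high, lying flat behind the kerb, bystander. Origin: near their middle, underside.

How it is judged (in metres and radians):
On the way, in this order (a step that is already met when the one before it is completed fails the run):
1. the tray is swung round to lie along the kerb: parallel within 0.05 rad, its outer end within 5 mm of lying on the kerb face (angle between the y axis of tray and the y axis of kerb, either way round below 0.05 rad and x of tray_end in the frame of kerb above -0.005 m), for 0.2 s.
2. the tray leans on the spring stop with more than 6 N for half a second (contact force between tray and coal_pot above 6 N), for 0.5 s.
At the end, for the whole second after the job is handed in: The tray is at rest flat on the ledge, its nose under the pot (origin more than 40 mm inside the mouth) and still bearing on the spring stop (more than 0.2 N), parallel to the kerb within 0.03 rad with its outer end within 6 mm of lying on the kerb face (contact force between tray and coal_pot above 0.2 N and angle between the y axis of tray and the y axis of kerb, either way round below 0.03 rad and x of tray_end in the frame of kerb above -0.006 m and y of tray in the frame of kerb above 0.04 m and angle between tray's own z axis and vertical below 0.05 rad and linear speed of tray below 0.01 m/s); the robot touches nothing.
It fails at once if the tray presses the kerb or jamb with more than 25 N (contact force between tray and kerb above 25 N).
It fails at once if the tray presses the spring stop with more than 20 N (contact force between tray and coal_pot above 20 N).
It fails at once if the tray's nose leaves the mouth: its origin more than 60 mm before the mouth (y of tray in the frame of kerb below -0.06 m).
It fails at once if the tray is lifted or tipped: origin more than 15 mm up, or tilted more than 0.12 rad (height (world z) of tray above 0.015 m or angle between tray's own z axis and vertical above 0.12 rad).
It fails at once if a bystander is moved more than 15 mm (distance of any of cup, bowl, block, tongs from where it was at the start of the episode above 0.015 m).
It also fails if it takes over 72 s, if anything falls off the work surface, if the arm or the gripper's body presses on something with over 40 N, if the wrist force passes 120 N, or if a joint passes its speed limit or range.

## Working session

There is one attempt and no reset: what is moved stays moved. The work goes in short steps, Python scripts to look and compute and a shell command to move; the robot and the scene stay as the last step left them, time stands still between calls to the robot, and variables do not carry over. Pictures are saved under pics/ and viewed, and the job is handed in when it is done.

```bash
ls; mkdir -p pics
python3 - <<'E'
from cell import *
import cv2
print(get_obs())
for n in ["side","top","wrist"]:
    c=capture(n); cv2.imwrite(f"pics/{n}0.png",c["pixels"]); print(n,c["mtx"],c["camera_from_world"])
E
```

```text
pics
{'time': 0.0, 'qpos': array([-1.52012641e+00,  2.45819377e-01,  1.55903597e+00,  3.51603749e-06,
        1.33871839e+00, -1.74094208e-01]), 'joint_vel': array([-1.88516102e-03,  3.11823067e-04, -1.81652171e-03, -1.81254072e-04,
        3.49073012e-04,  7.16325134e-06]), 'joint_efforts': array([ 9.49494788e-04, -4.29503345e+01, -3.26133084e+01, -9.17257694e-05,
        5.30153280e-03,  1.34468703e-06]), 'tcp_pos': array([ 144.8673733 , -633.41133327,  403.56479974]), 'tcp_rot': array([-1.5704498 ,  0.00195054, -1.34603268]), 'ft_force': array([0.18206007, 0.3665984 , 0.21801585]), 'moment': array([-0.02479371,  0.00878367, -0.03954617]), 'grip_width': 84.92218708742128}
side [[426.36863189   0.         251.21601212]
 [  0.         426.36863189 191.14119069]
 [  0.           0.           1.        ]] [[ 9.31328338e-02  9.95419083e-01 -2.16130676e-02 -5.83167378e+01]
 [ 6.90634714e-01 -8.02224496e-02 -7.18740600e-01 -3.67037345e+02]
 [-7.17181962e-01  5.20116141e-02 -6.94942318e-01  1.49878483e+03]
 [ 0.00000000e+00  0.00000000e+00  0.00000000e+00  1.00000000e+00]]
top [[478.56242082   0.         250.09002513]
 [  0.         478.56242082 184.40600984]
 [  0.           0.           1.        ]] [[-6.30333816e-03 -9.99944618e-01  8.42789881e-03 -1.44801528e+01]
 [-9.94715172e-01  5.40620898e-03 -1.02530483e-01  6.39925730e+02]
 [ 1.02479241e-01 -9.02964311e-03 -9.94694159e-01  1.15567213e+03]
 [ 0.00000000e+00  0.00000000e+00  0.00000000e+00  1.00000000e+00]]
wrist [[289.62959603   0.         254.08943033]
 [  0.         289.62959603 189.86286328]
 [  0.           0.           1.        ]] [[ 2.22851678e-01 -9.74850690e-01 -1.80614622e-03 -6.47659768e+02]
 [-9.36865411e-01 -2.14679635e-01  2.76035968e-01 -3.63035512e+01]
 [-2.69481597e-01 -5.98229627e-02 -9.61145609e-01  3.79235168e+02]
 [ 0.00000000e+00  0.00000000e+00  0.00000000e+00  1.00000000e+00]]
```

View pics/side0.png

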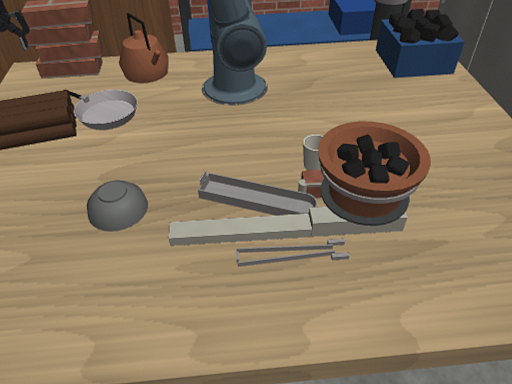

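View pics/top0.png

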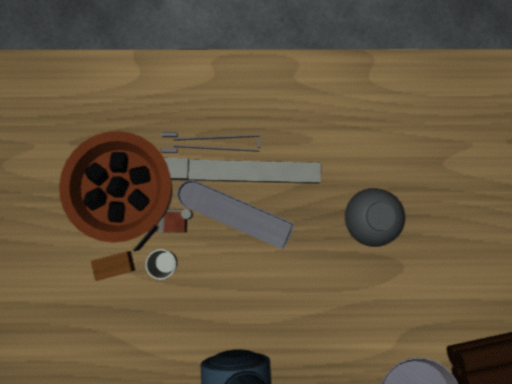

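View pics/wrist0.png

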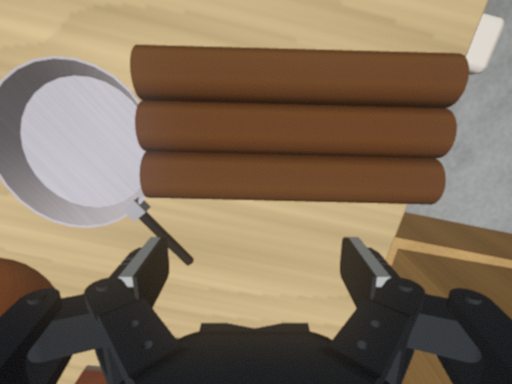

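Run:
```python
import cv2
t=cv2.imread("pics/top0.png"); cv2.imwrite("pics/top0c.png",cv2.resize(t[110:290,50:320],None,fx=2.9,fy=2.9,interpolation=cv2.INTER_CUBIC))
t=cv2.imread("pics/side0.png"); cv2.imwrite("pics/side0c.png",cv2.resize(t[110:280,155:425],None,fx=2.9,fy=2.9,interpolation=cv2.INTER_CUBIC))
```

```text
(no output)
```

View pics/top0c.png

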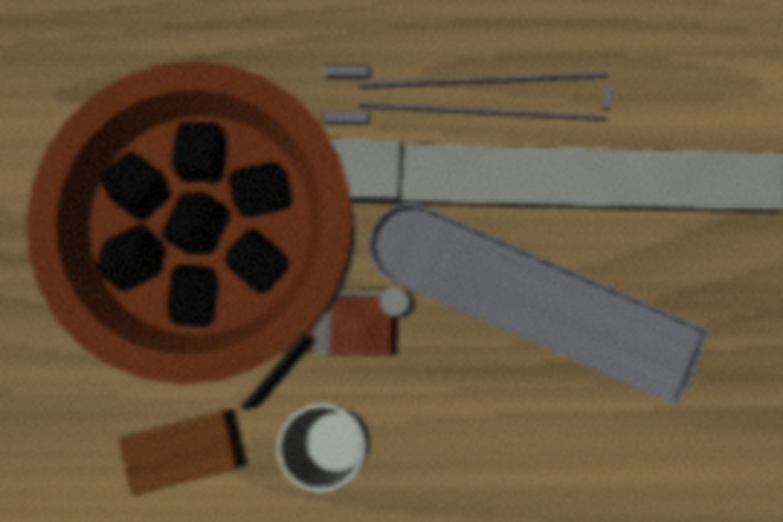

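View pics/side0c.png

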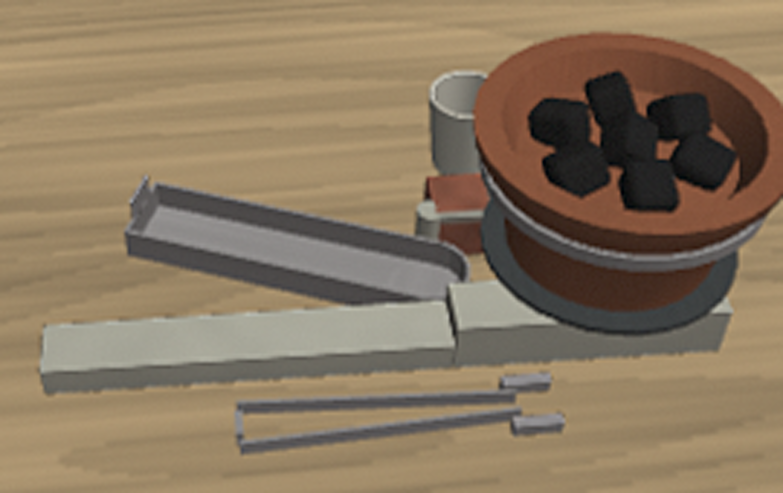

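```bash
cat > h.py <<'E'
import numpy as np, cv2
def ray(c,u,v,z):
    R=c["camera_from_world"][:3,:3];t=c["camera_from_world"][:3,3]
    o=-R.T@t; d=R.T@np.linalg.solve(c["mtx"],np.array([u,v,1.0]))
    return o+d*(z-o[2])/d[2]
def proj(c,p):
    q=c["camera_from_world"]@np.append(p,1); q=c["mtx"]@q[:3]; return q[:2]/q[2]
def tri(c1,p1,c2,p2):
    P=[c["mtx"]@c["camera_from_world"][:3] for c in (c1,c2)]
    X=cv2.triangulatePoints(P[0],P[1],np.float64(p1).reshape(2,1),np.float64(p2).reshape(2,1))[:,0]; return X[:3]/X[3]
def big(m):
    cs,_=cv2.findContours(m,cv2.RETR_EXTERNAL,cv2.CHAIN_APPROX_NONE); return max(cs,key=cv2.contourArea)
E
python3 - <<'E'
from cell import *
from h import *
c=capture("top"); s=capture("side")
for n,i,pts in [("top",c["pixels"],[(230,210),(210,200),(270,225),(250,170),(300,172),(180,168),(187,214),(375,215),(300,200)]),("side",s["pixels"],[(250,195),(220,185),(250,230),(300,226),(225,197),(180,230),(180,240),(302,187)])]:
    h=cv2.cvtColor(i,cv2.COLOR_BGR2HSV)
    for p in pts: print(n,p,i[p[1],p[0]],h[p[1],p[0]])
# triangulate checks from eye: side crop/2.9+(155,110), top crop/2.9+(50,110)
S=lambda x,y:(x/2.9+155,y/2.9+110); T=lambda x,y:(x/2.9+50,y/2.9+110)
print("tray corner far-outer rim",tri(c,T(707,331),s,S(127,233)))
print("kerb near corner step", tri(c,T(401,143),s,S(455,330)))
print("jamb top", tri(c,T(396,301),s,S(428,210)))
E
```

```text
top (230, 210) [105  99  98] [116  17 105]
top (210, 200) [102  98  97] [114  13 102]
top (270, 225) [109 103 101] [113  19 109]
top (250, 170) [122 130 127] [ 41  16 130]
top (300, 172) [116 123 120] [ 43  15 123]
top (180, 168) [118 126 124] [ 38  16 126]
top (187, 214) [114 121 119] [ 39  15 121]
top (375, 215) [76 75 71] [96 17 76]
top (300, 200) [ 66 100 119] [ 19 114 119]
side (250, 195) [137 139 141] [ 15   7 141]
side (220, 185) [142 142 146] [  0   7 146]
side (250, 230) [156 170 170] [ 30  21 170]
side (300, 226) [154 168 168] [ 30  21 168]
side (225, 197) [69 68 72] [173  14  72]
side (180, 230) [152 166 166] [ 30  22 166]
side (180, 240) [ 94 102 104] [ 24  25 104]
side (302, 187) [79 86 87] [26 23 87]
tray corner far-outer rim [ 540.93823289 -125.84864272   25.98428652]
kerb near corner step [701.59528175 133.50551715  45.212743  ]
jamb top [567.07679937 136.23716216  49.44732232]
```

Run:
```python
from cell import *
from h import *
c=capture("top"); i=c["pixels"]; I=i.astype(int)
m=((I[...,0]>=I[...,2]+1)&(I.max(2)>70)&(I.max(2)-I.min(2)<30)).astype(np.uint8)*255
m[:,:175]=0;m[:,320:]=0;m[:170]=0;m[270:]=0
m=cv2.morphologyEx(m,cv2.MORPH_CLOSE,np.ones((3,3)))
k=big(m).reshape(-1,2)
def fit(pts): return cv2.minAreaRect(np.float32(pts))
W=np.float32([ray(c,u,v,30)[:2] for u,v in k]); r=fit(W); print("tray rect z30",r, cv2.boxPoints(r))
hsv=cv2.cvtColor(i,cv2.COLOR_BGR2HSV)
mk=((hsv[...,1]<35)&(I[...,1]>I[...,0]+2)&(hsv[...,2]>100)).astype(np.uint8)*255
mk2=mk.copy(); mk2[:,:192]=0; mk2[:150]=0;mk2[195:]=0;mk2[:,330:]=0
kk=big(mk2).reshape(-1,2)
W2=np.float32([ray(c,u,v,30)[:2] for u,v in kk]); r=fit(W2); print("kerb rect z30",r,cv2.boxPoints(r))
# lower edge line (near face): in columns 200..312, max row
cols=range(198,314); e=[(x,max(np.nonzero(mk2[:,x])[0])+0.5) for x in cols]
E=np.float32([ray(c,u,v,30)[:2] for u,v in e]); l=cv2.fitLine(E,cv2.DIST_HUBER,0,.01,.01).ravel();print("face line",l)
e=[(x,min(np.nonzero(mk2[:,x])[0])-0.5) for x in cols]
E=np.float32([ray(c,u,v,30)[:2] for u,v in e]); l=cv2.fitLine(E,cv2.DIST_HUBER,0,.01,.01).ravel();print("back line",l)
mj=mk.copy(); mj[:205]=0;mj[225:]=0;mj[:,:178]=0;mj[:,200:]=0
kj=big(mj); (u,v),rr=cv2.minEnclosingCircle(kj); print("jamb",u,v,rr,ray(c,u,v,50))
# pot
mp=((hsv[...,0]<12)&(hsv[...,1]>120)).astype(np.uint8)*255; mp[:,180:]=0; mp[245:]=0
kp=big(mp); el=cv2.fitEllipse(cv2.convexHull(kp)); print("pot",el,ray(c,*el[0],176))
```

```text
tray rect z30 ((570.869384765625, 21.701019287109375), (290.9648742675781, 66.2073974609375), 65.80599975585938) [[ 481.0507   -97.43588]
 [ 541.4427  -124.56949]
 [ 660.6881   140.83792]
 [ 600.2961   167.97153]]
kerb rect z30 ((674.674072265625, -31.805587768554688), (318.2986145019531, 48.01199722290039), 88.33452606201172) [[ 646.05273 -190.18996]
 [ 694.04443 -191.58537]
 [ 703.2954   126.57878]
 [ 655.3037   127.9742 ]]
face line [ 3.0001385e-02  9.9954987e-01  6.5065649e+02 -3.0940138e+01]
back line [ 3.2290164e-02  9.9947852e-01  6.9959912e+02 -3.4417973e+00]
jamb 185.0 213.5 4.717090606689453 [567.86429175 140.53237281  50.        ]
pot ((120.06771087646484, 189.55125427246094), (109.35127258300781, 126.42617797851562), 119.55747985839844) [615.37567249 266.04445376 176.        ]
```

```bash
python3 -m jog '[{"hand":0,"twist":-9.4},{"hand":0,"twist":-9.4},{"hand":0,"twist":-9.4},{"hand":0,"twist":-9.4},{"hand":0,"twist":-9.4},{"hand":0,"twist":-9.4},{"hand":0,"twist":-9.4},{"hand":0,"twist":-9.5}]' 60
python3 -m jog '[{"hand":0,"dx":2.6,"dz":5.2},{"hand":0,"dx":2.6,"dz":5.2},{"hand":0,"dx":2.6,"dz":5.2},{"hand":0,"dx":2.6,"dz":5.2},{"hand":0,"dx":2.6,"dz":5.2},{"hand":0,"dx":2.6,"dz":5.2},{"hand":0,"dx":2.6,"dz":5.2},{"hand":0,"dx":2.6,"dz":5.2}]'
```

```text
invalid input
invalid input
```

```bash
python3 -m jog '[{"hand":0,"dx":0,"dy":0,"dz":0,"twist":-9.4},{"hand":0,"dx":0,"dy":0,"dz":0,"twist":-9.4},{"hand":0,"dx":0,"dy":0,"dz":0,"twist":-9.4},{"hand":0,"dx":0,"dy":0,"dz":0,"twist":-9.4},{"hand":0,"dx":0,"dy":0,"dz":0,"twist":-9.4},{"hand":0,"dx":0,"dy":0,"dz":0,"twist":-9.4},{"hand":0,"dx":0,"dy":0,"dz":0,"twist":-9.4},{"hand":0,"dx":0,"dy":0,"dz":0,"twist":-9.5}]' 60
```

```text
time: 1.3
tcp_pos: [144.9, -633.6, 404.5]
tcp_rot: [-1.57, 0.0, -0.026]
ft_force: [-0.0, 0.3, -0.2]
grip_width: 0.1
```

```bash
python3 -m jog '[{"hand":0,"dx":2.6,"dy":0,"dz":5.2,"twist":0},{"hand":0,"dx":2.6,"dy":0,"dz":5.2,"twist":0},{"hand":0,"dx":2.6,"dy":0,"dz":5.2,"twist":0},{"hand":0,"dx":2.6,"dy":0,"dz":5.2,"twist":0},{"hand":0,"dx":2.6,"dy":0,"dz":5.2,"twist":0},{"hand":0,"dx":2.6,"dy":0,"dz":5.2,"twist":0},{"hand":0,"dx":2.6,"dy":0,"dz":5.2,"twist":0},{"hand":0,"dx":2.6,"dy":0,"dz":5.2,"twist":0}]'
```

```text
time: 2.3
tcp_pos: [366.4, -222.7, 404.9]
tcp_rot: [-1.571, -0.001, -0.032]
ft_force: [0.7, -0.2, 0.2]
grip_width: 0.1
```

```bash
python3 -m jog '[{"hand":0,"dx":1.7,"dy":2,"dz":3.5,"twist":0},{"hand":0,"dx":1.7,"dy":2,"dz":3.5,"twist":0},{"hand":0,"dx":1.8,"dy":2,"dz":3.5,"twist":0},{"hand":0,"dx":1.8,"dy":2,"dz":3.5,"twist":0},{"hand":0,"dx":0,"dy":3,"dz":0,"twist":0},{"hand":0,"dx":0,"dy":3,"dz":0,"twist":0},{"hand":0,"dx":0,"dy":2.5,"dz":0,"twist":0},{"hand":0,"dx":0,"dy":0,"dz":0,"twist":0}]'
python3 - <<'E'
from cell import *
import cv2
for n in ["side","top","wrist"]:
    c=capture(n); i=c["pixels"]
    if n=="side": i=cv2.resize(i[110:280,155:425],None,fx=2.9,fy=2.9)
    if n=="top": i=cv2.resize(i[110:290,50:320],None,fx=2.9,fy=2.9)
    cv2.imwrite(f"pics/{n}1.png",i)
E
```

```text
time: 3.3
tcp_pos: [439.6, -86.3, 238.0]
tcp_rot: [-1.569, 0.004, -0.032]
ft_force: [-0.5, 0.0, 0.0]
grip_width: -0.2
```

View pics/side1.png

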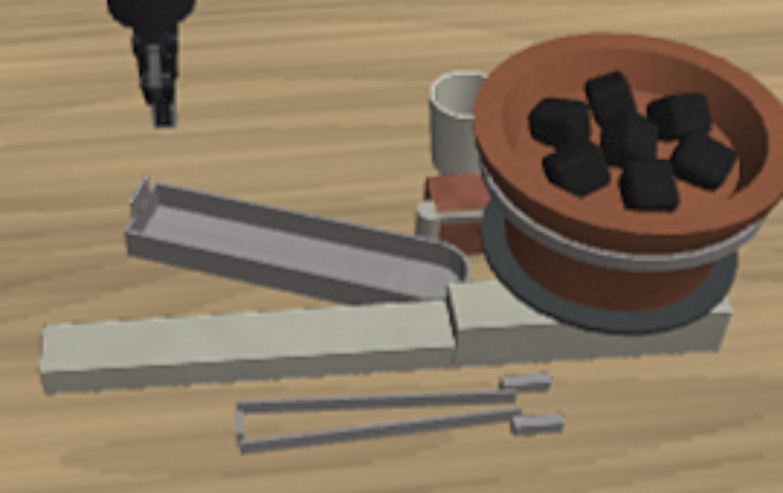

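View pics/wrist1.png

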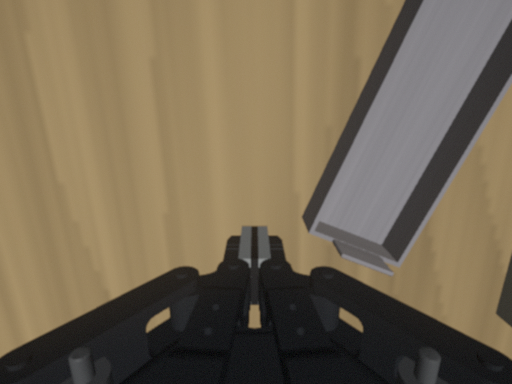

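View pics/top1.png

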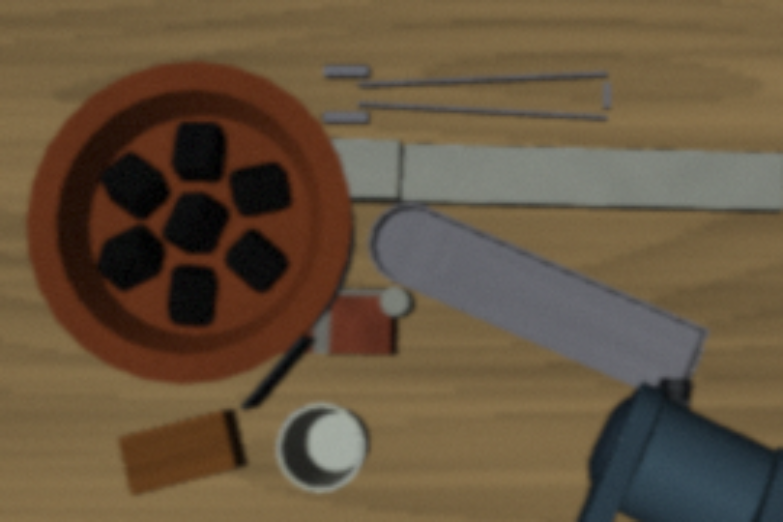

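```bash
python3 -m jog '[{"hand":0,"dx":0,"dy":2,"dz":0,"twist":0},{"hand":0,"dx":0,"dy":2,"dz":0,"twist":0},{"hand":0,"dx":0,"dy":1.5,"dz":0,"twist":0},{"hand":0,"dx":0.5,"dy":0,"dz":0,"twist":0},{"hand":0,"dx":0.5,"dy":0,"dz":0,"twist":0},{"hand":0,"dx":0.5,"dy":0,"dz":0,"twist":0},{"hand":0,"dx":0.5,"dy":0,"dz":0,"twist":0},{"hand":0,"dx":0,"dy":0,"dz":0,"twist":0}]'
python3 -m jog '[{"hand":0,"dx":0.3,"dy":0,"dz":0,"twist":0},{"hand":0,"dx":0.3,"dy":0,"dz":0,"twist":0},{"hand":0,"dx":0.3,"dy":0,"dz":0,"twist":0},{"hand":0,"dx":0.3,"dy":0,"dz":0,"twist":0},{"hand":0,"dx":0.3,"dy":0,"dz":0,"twist":0},{"hand":0,"dx":0.3,"dy":0,"dz":0,"twist":0},{"hand":0,"dx":0.3,"dy":0,"dz":0,"twist":0},{"hand":0,"dx":0.3,"dy":0,"dz":0,"twist":0}]'
```

```text
time: 4.45
tcp_pos: [460.9, -87.5, 185.0]
tcp_rot: [-1.571, -0.001, -0.032]
ft_force: [-0.2, -0.9, 0.7]
grip_width: -0.1
time: 5.45
tcp_pos: [484.6, -88.2, 184.7]
tcp_rot: [-1.571, 0.0, -0.032]
ft_force: [-3.1, -0.9, -0.2]
grip_width: 0.2
```

```bash
python3 -m jog '[{"hand":0,"dx":0.4,"dy":0,"dz":-0.1,"twist":0},{"hand":0,"dx":0.4,"dy":0,"dz":-0.1,"twist":0},{"hand":0,"dx":0.4,"dy":0,"dz":-0.1,"twist":0},{"hand":0,"dx":0.4,"dy":0,"dz":-0.1,"twist":0},{"hand":0,"dx":0.4,"dy":0,"dz":-0.1,"twist":0},{"hand":0,"dx":0.4,"dy":0,"dz":-0.1,"twist":0},{"hand":0,"dx":0.4,"dy":0,"dz":-0.1,"twist":0},{"hand":0,"dx":0.4,"dy":0,"dz":-0.1,"twist":0}]'
python3 - <<'E'
from cell import *
import cv2
for n in ["side","top","wrist"]:
    c=capture(n); i=c["pixels"]
    if n=="side": i=cv2.resize(i[110:280,155:425],None,fx=2.9,fy=2.9)
    if n=="top": i=cv2.resize(i[110:290,50:320],None,fx=2.9,fy=2.9)
    cv2.imwrite(f"pics/{n}2.png",i)
E
```

```text
time: 6.45
tcp_pos: [516.4, -97.1, 184.7]
tcp_rot: [-1.571, 0.0, -0.032]
ft_force: [-1.6, 0.5, -0.3]
grip_width: -0.3
```

View pics/side2.png

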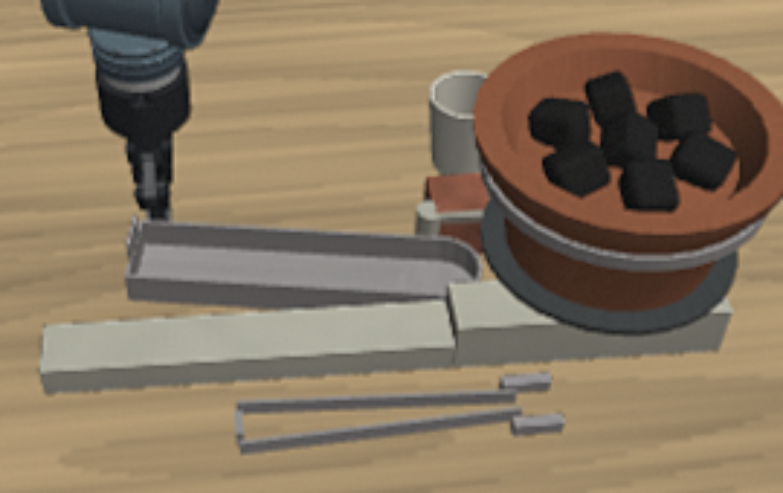

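View pics/wrist2.png

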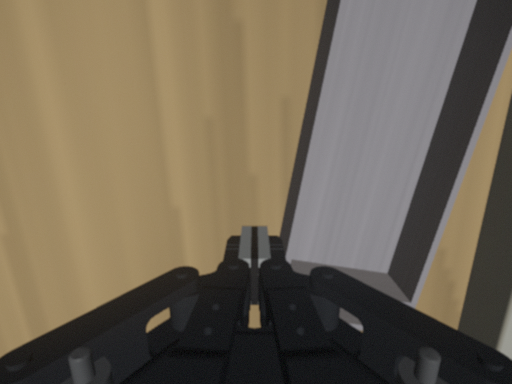

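View pics/top2.png

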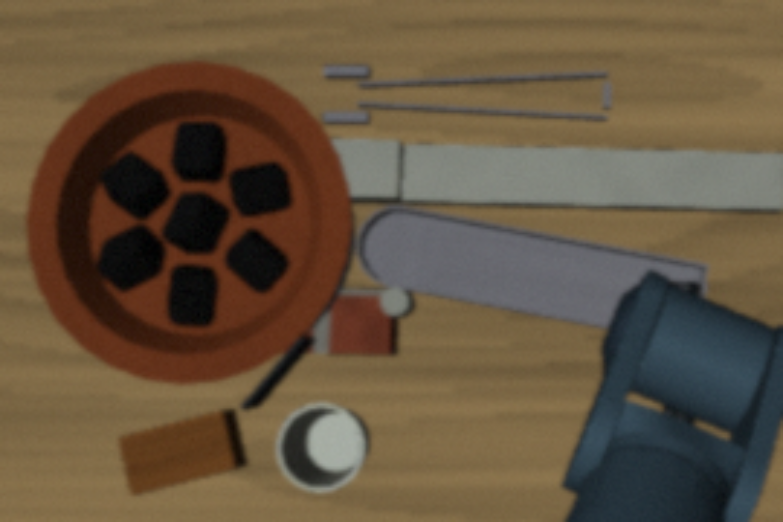

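```bash
python3 -m jog '[{"hand":0,"dx":0.35,"dy":0,"dz":-0.1,"twist":0},{"hand":0,"dx":0.35,"dy":0,"dz":-0.1,"twist":0},{"hand":0,"dx":0.35,"dy":0,"dz":-0.1,"twist":0},{"hand":0,"dx":0.35,"dy":0,"dz":-0.1,"twist":0},{"hand":0,"dx":0.35,"dy":0,"dz":-0.1,"twist":0},{"hand":0,"dx":0.35,"dy":0,"dz":-0.1,"twist":0},{"hand":0,"dx":0.35,"dy":0,"dz":-0.1,"twist":0},{"hand":0,"dx":0.35,"dy":0,"dz":-0.1,"twist":0}]'
python3 - <<'E'
from cell import *
from h import *
c=capture("top"); i=c["pixels"]
cv2.imwrite("pics/top3.png",cv2.resize(i[150:250,150:350],None,fx=4,fy=4,interpolation=cv2.INTER_CUBIC))
i=capture("wrist")["pixels"];cv2.imwrite("pics/wrist3.png",i)
E
```

```text
time: 7.6
tcp_pos: [543.7, -105.7, 184.7]
tcp_rot: [-1.57, 0.002, -0.032]
ft_force: [-5.2, 3.7, 3.7]
grip_width: 0.2
```

View pics/wrist3.png

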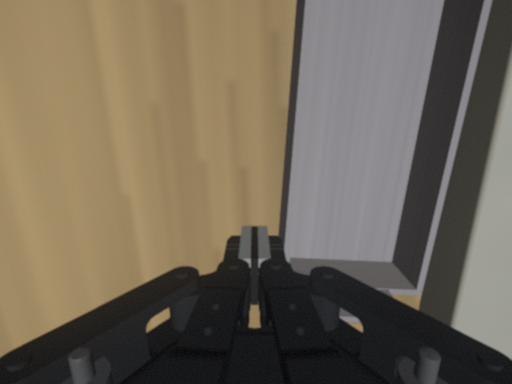

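View pics/top3.png

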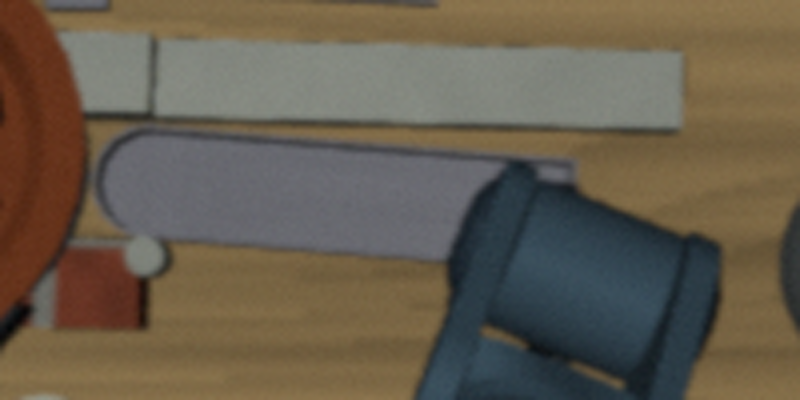

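```bash
python3 -m jog '[{"hand":0,"dx":0.15,"dy":0,"dz":0,"twist":0},{"hand":0,"dx":0.15,"dy":0,"dz":0,"twist":0},{"hand":0,"dx":0.15,"dy":0,"dz":0,"twist":0},{"hand":0,"dx":0.15,"dy":0,"dz":0,"twist":0},{"hand":0,"dx":0.1,"dy":0,"dz":0,"twist":0},{"hand":0,"dx":0.1,"dy":0,"dz":0,"twist":0},{"hand":0,"dx":0.1,"dy":0,"dz":0,"twist":0},{"hand":0,"dx":0.1,"dy":0,"dz":0,"twist":0}]'
python3 - <<'E'
from cell import *
from h import *
c=capture("top"); i=c["pixels"]
cv2.imwrite("pics/top4.png",cv2.resize(i[150:250,150:350],None,fx=4,fy=4,interpolation=cv2.INTER_CUBIC))
print(get_obs()["ft_force"])
E
```

```text
time: 8.7
tcp_pos: [553.9, -106.5, 184.7]
tcp_rot: [-1.571, -0.0, -0.032]
ft_force: [-4.4, 0.7, 2.3]
grip_width: 0.1
[-4.86896621 -0.99612064  1.66451494]
```

View pics/top4.png

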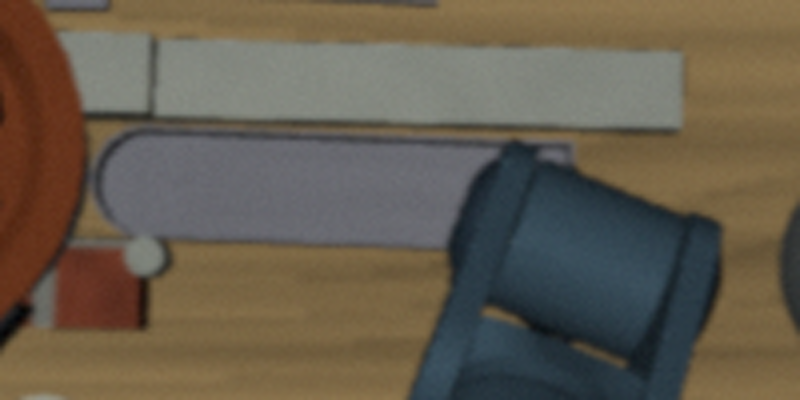

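```bash
python3 -m jog '[{"hand":0,"dx":0.07,"dy":0,"dz":0.1,"twist":0},{"hand":0,"dx":0.07,"dy":0,"dz":0.1,"twist":0},{"hand":0,"dx":0.07,"dy":0,"dz":0.1,"twist":0},{"hand":0,"dx":0.07,"dy":0,"dz":0.1,"twist":0},{"hand":0,"dx":0.07,"dy":0,"dz":0,"twist":0},{"hand":0,"dx":0.07,"dy":0,"dz":0,"twist":0},{"hand":0,"dx":0.05,"dy":0,"dz":0,"twist":0},{"hand":0,"dx":0,"dy":0,"dz":0,"twist":0}]'
python3 - <<'E'
from cell import *
from h import *
c=capture("top"); i=c["pixels"]
cv2.imwrite("pics/top5.png",cv2.resize(i[150:250,150:350],None,fx=4,fy=4,interpolation=cv2.INTER_CUBIC))
i=capture("wrist")["pixels"];cv2.imwrite("pics/wrist5.png",i)
print(get_obs()["ft_force"])
E
```

```text
time: 9.75
tcp_pos: [558.7, -102.4, 184.7]
tcp_rot: [-1.571, -0.0, -0.032]
ft_force: [-3.3, -0.7, -0.7]
grip_width: -0.1
[-2.31362634  0.70385155  0.57732049]
```

View pics/top5.png

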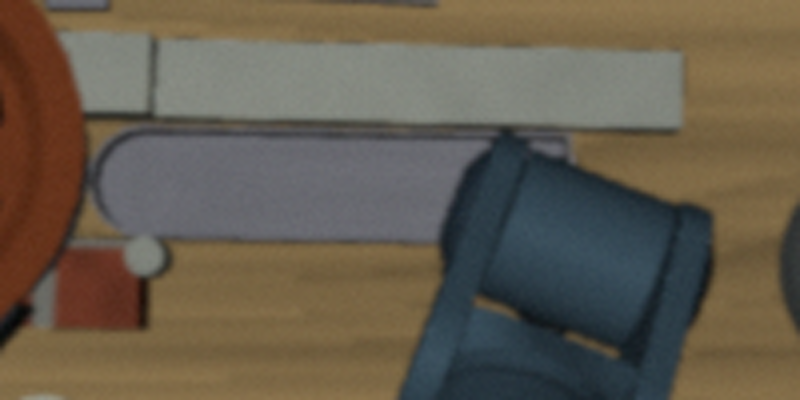

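View pics/wrist5.png

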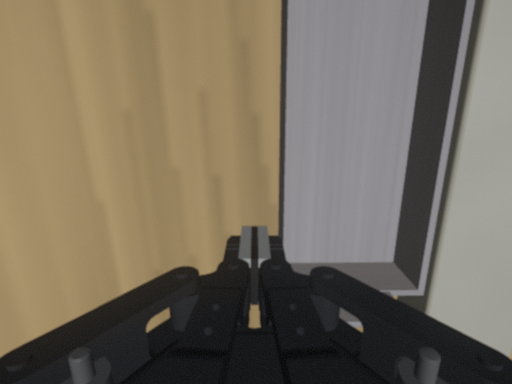

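```bash
python3 -m jog '[{"hand":0,"dx":0.05,"dy":0,"dz":0.1,"twist":0},{"hand":0,"dx":0.05,"dy":0,"dz":0.1,"twist":0},{"hand":0,"dx":0.04,"dy":0,"dz":0.1,"twist":0},{"hand":0,"dx":0.04,"dy":0,"dz":0.1,"twist":0},{"hand":0,"dx":0.04,"dy":0,"dz":0,"twist":0},{"hand":0,"dx":0.03,"dy":0,"dz":0,"twist":0},{"hand":0,"dx":0.03,"dy":0,"dz":0,"twist":0},{"hand":0,"dx":0,"dy":0,"dz":0,"twist":0}]'
python3 - <<'E'
from cell import *
from h import *
c=capture("top"); i=c["pixels"]
cv2.imwrite("pics/top6.png",cv2.resize(i[150:250,150:350],None,fx=4,fy=4,interpolation=cv2.INTER_CUBIC))
i=capture("wrist")["pixels"];cv2.imwrite("pics/wrist6.png",i)
print(get_obs()["ft_force"])
E
```

```text
time: 10.85
tcp_pos: [561.6, -98.6, 184.7]
tcp_rot: [-1.571, 0.0, -0.032]
ft_force: [-4.1, -2.0, 2.2]
grip_width: 0.4
[-4.29223284 -1.69008167  1.32445651]
```

View pics/top6.png

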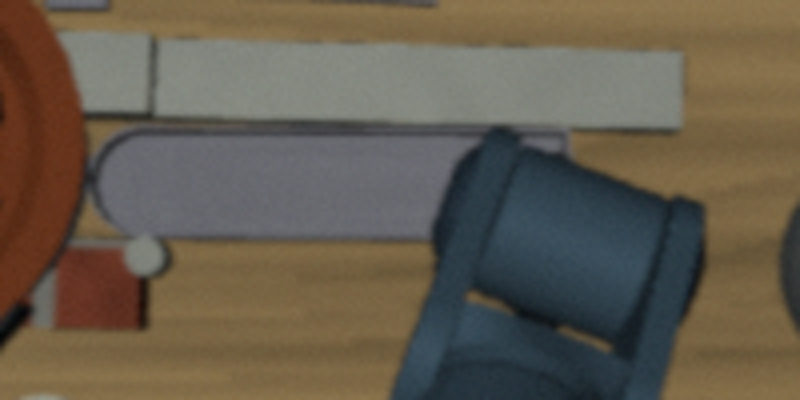

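View pics/wrist6.png

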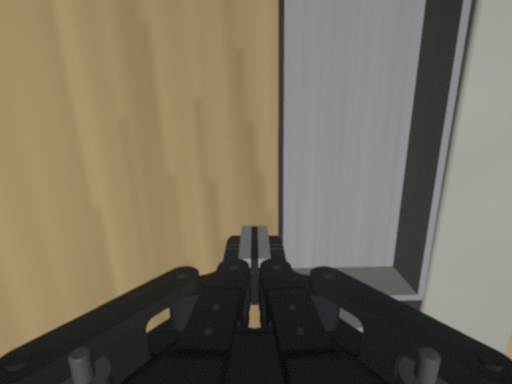

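```bash
python3 -m jog '[{"hand":0,"dx":0.03,"dy":0,"dz":0.1,"twist":0},{"hand":0,"dx":0.03,"dy":0,"dz":0.1,"twist":0},{"hand":0,"dx":0.03,"dy":0,"dz":0,"twist":0},{"hand":0,"dx":0.03,"dy":0,"dz":0,"twist":0},{"hand":0,"dx":0.03,"dy":0,"dz":0,"twist":0},{"hand":0,"dx":0,"dy":0,"dz":0,"twist":0},{"hand":0,"dx":0,"dy":0,"dz":0,"twist":0},{"hand":0,"dx":0,"dy":0,"dz":0,"twist":0}]'
python3 - <<'E'
from cell import *
from h import *
c=capture("top"); i=c["pixels"]
cv2.imwrite("pics/top7.png",cv2.resize(i[150:250,150:350],None,fx=4,fy=4,interpolation=cv2.INTER_CUBIC))
print(get_obs()["ft_force"])
E
```

```text
time: 11.95
tcp_pos: [562.5, -97.0, 184.5]
tcp_rot: [-1.571, 0.003, -0.031]
ft_force: [-9.6, -4.2, 4.8]
grip_width: 0.0
[-9.24588353 -4.8102024   5.41350527]
```

View pics/top7.png

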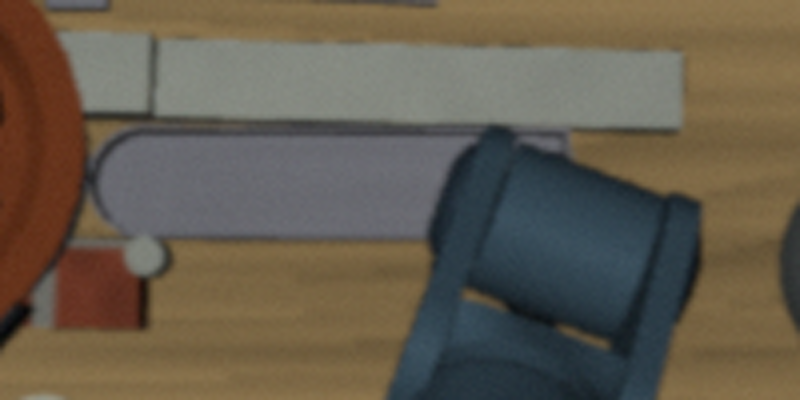

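```bash
python3 -m jog '[{"hand":0,"dx":-0.6,"dy":0,"dz":0,"twist":0},{"hand":0,"dx":-0.6,"dy":0,"dz":0,"twist":0},{"hand":0,"dx":0,"dy":0,"dz":2,"twist":0},{"hand":0,"dx":0,"dy":0,"dz":3,"twist":0},{"hand":0,"dx":0,"dy":0,"dz":3,"twist":0},{"hand":0,"dx":0,"dy":0,"dz":3,"twist":0},{"hand":0,"dx":0,"dy":0,"dz":0,"twist":0},{"hand":0,"dx":0,"dy":0,"dz":0,"twist":0}]'
python3 - <<'E'
from cell import *
from h import *
c=capture("top"); i=c["pixels"]
cv2.imwrite("pics/top8.png",cv2.resize(i[150:250,150:350],None,fx=4,fy=4,interpolation=cv2.INTER_CUBIC))
print(get_obs()["ft_force"], ray(c,292.5,183,30))
E
```

```text
time: 13.0
tcp_pos: [554.7, 14.0, 184.8]
tcp_rot: [-1.571, -0.0, -0.031]
ft_force: [-0.0, 0.3, 0.2]
grip_width: 0.1
[-0.43936981 -0.48610802  0.18420594] [ 643.08262551 -123.99786956   30.        ]
```

View pics/top8.png

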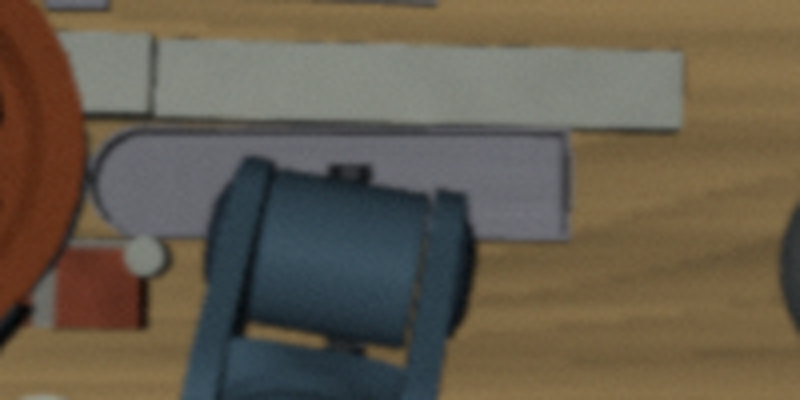

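```bash
python3 -m jog '[{"hand":0,"dx":0.2,"dy":0,"dz":0,"twist":0},{"hand":0,"dx":0.2,"dy":0,"dz":0,"twist":0},{"hand":0,"dx":0.1,"dy":0,"dz":0,"twist":0},{"hand":0,"dx":0.1,"dy":0,"dz":0,"twist":0},{"hand":0,"dx":0.08,"dy":0,"dz":0,"twist":0},{"hand":0,"dx":0.08,"dy":0,"dz":0,"twist":0},{"hand":0,"dx":0.08,"dy":0,"dz":0,"twist":0},{"hand":0,"dx":0.08,"dy":0,"dz":0,"twist":0}]'
python3 -m jog '[{"hand":0,"dx":0.03,"dy":0,"dz":0,"twist":0},{"hand":0,"dx":0.03,"dy":0,"dz":0,"twist":0},{"hand":0,"dx":0.03,"dy":0,"dz":0,"twist":0},{"hand":0,"dx":0.03,"dy":0,"dz":0,"twist":0},{"hand":0,"dx":0,"dy":0,"dz":0,"twist":0},{"hand":0,"dx":0,"dy":0,"dz":0,"twist":0},{"hand":0,"dx":0,"dy":0,"dz":0,"twist":0},{"hand":0,"dx":0,"dy":0,"dz":0,"twist":0}]'
```

```text
time: 14.05
tcp_pos: [563.4, 13.4, 184.6]
tcp_rot: [-1.571, 0.003, -0.031]
ft_force: [-6.1, -1.2, 5.3]
grip_width: 0.1
time: 15.05
tcp_pos: [563.9, 13.5, 184.4]
tcp_rot: [-1.571, 0.006, -0.031]
ft_force: [-9.3, -1.1, 7.2]
grip_width: -0.5
```

```bash
python3 -m jog '[{"hand":0,"dx":0.03,"dy":0,"dz":0,"twist":0},{"hand":0,"dx":0.03,"dy":0,"dz":0,"twist":0},{"hand":0,"dx":0.03,"dy":0,"dz":0,"twist":0},{"hand":0,"dx":0.03,"dy":0,"dz":0,"twist":0},{"hand":0,"dx":0.03,"dy":0,"dz":0,"twist":0},{"hand":0,"dx":0,"dy":0,"dz":0,"twist":0},{"hand":0,"dx":0,"dy":0,"dz":0,"twist":0},{"hand":0,"dx":0,"dy":0,"dz":0,"twist":0}]'
python3 - <<'E'
from cell import *
from h import *
c=capture("top"); i=c["pixels"]
cv2.imwrite("pics/top9.png",cv2.resize(i[150:250,150:350],None,fx=4,fy=4,interpolation=cv2.INTER_CUBIC))
i=capture("wrist")["pixels"];cv2.imwrite("pics/wrist9.png",i)
print(get_obs()["ft_force"])
E
```

```text
time: 16.05
tcp_pos: [564.6, 13.5, 184.3]
tcp_rot: [-1.571, 0.01, -0.031]
ft_force: [-15.1, -1.5, 13.5]
grip_width: 0.1
[-14.76712229  -1.54348602  12.83735677]
```

View pics/top9.png

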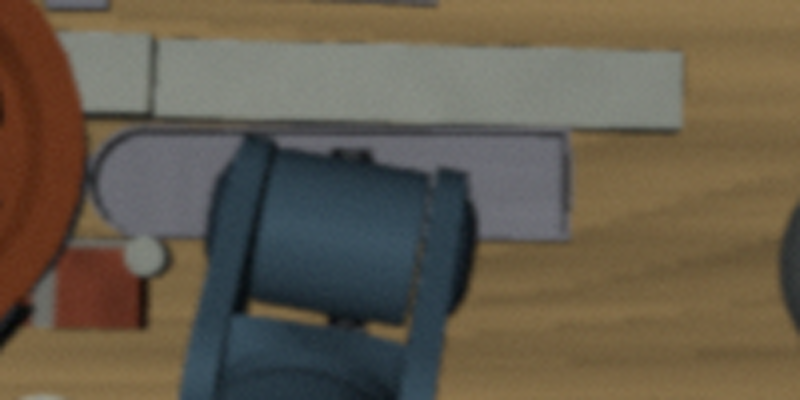

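View pics/wrist9.png

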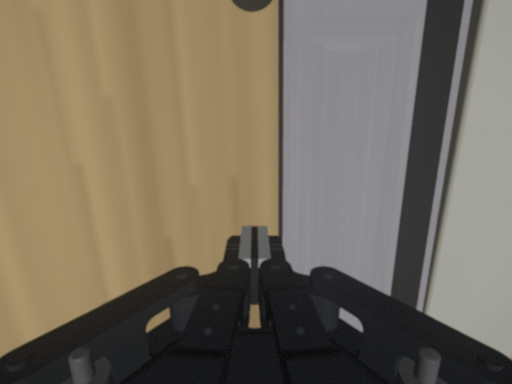

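Run:
```python
from cell import *
from h import *
i=cv2.imread("pics/wrist9.png")[0:320,380:512]; cv2.imwrite("pics/wrist9c.png",cv2.resize(i,(330,800))[:600])
s=capture("side"); cv2.imwrite("pics/side9.png",cv2.resize(s["pixels"][165:245,160:360],None,fx=4,fy=4,interpolation=cv2.INTER_CUBIC))
```

```text
(no output)
```

View pics/wrist9c.png

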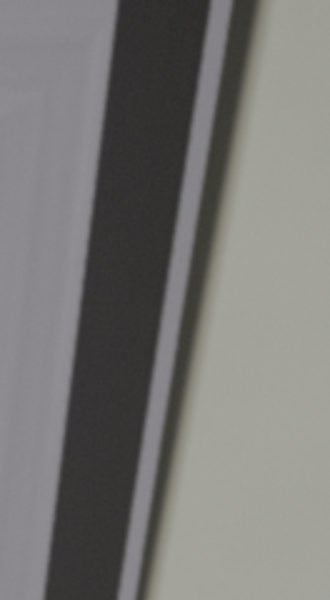

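View pics/side9.png

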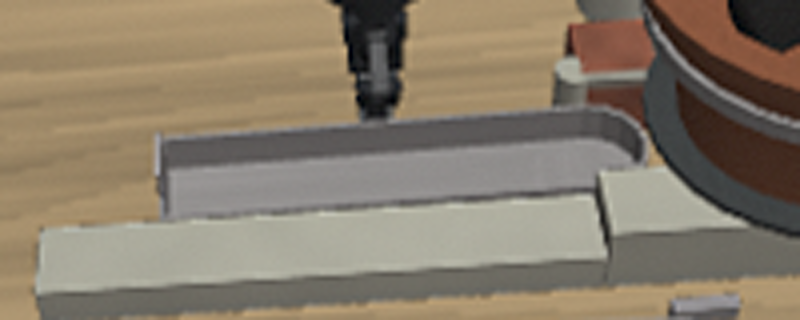

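```bash
python3 -m jog '[{"hand":0,"dx":-0.5,"dy":0,"dz":0,"twist":0},{"hand":0,"dx":0,"dy":-1.1,"dz":0,"twist":0},{"hand":0,"dx":0,"dy":0,"dz":0,"twist":0},{"hand":0,"dx":0.1,"dy":0,"dz":0,"twist":0},{"hand":0,"dx":0.1,"dy":0,"dz":0,"twist":0},{"hand":0,"dx":0.1,"dy":0,"dz":0,"twist":0},{"hand":0,"dx":0.08,"dy":0,"dz":0,"twist":0},{"hand":0,"dx":0,"dy":0,"dz":0,"twist":0}]'
python3 -m jog '[{"hand":0,"dx":0.06,"dy":0,"dz":0,"twist":0},{"hand":0,"dx":0.06,"dy":0,"dz":0,"twist":0},{"hand":0,"dx":0.06,"dy":0,"dz":0,"twist":0},{"hand":0,"dx":0.06,"dy":0,"dz":0,"twist":0},{"hand":0,"dx":0,"dy":0,"dz":0,"twist":0},{"hand":0,"dx":0,"dy":0,"dz":0,"twist":0},{"hand":0,"dx":0,"dy":0,"dz":0,"twist":0},{"hand":0,"dx":0,"dy":0,"dz":0,"twist":0}]'
```

```text
time: 17.2
tcp_pos: [564.9, 13.3, 195.3]
tcp_rot: [-1.571, 0.002, -0.032]
ft_force: [-4.3, -0.2, 1.8]
grip_width: 0.0
time: 18.2
tcp_pos: [566.2, 13.4, 195.2]
tcp_rot: [-1.571, 0.007, -0.031]
ft_force: [-12.6, -0.3, 8.5]
grip_width: -0.3
```

Run:
```python
from cell import *
from h import *
c=capture("top"); i=c["pixels"]; I=i.astype(int)
R=c["camera_from_world"][:3,:3];print(-R.T@c["camera_from_world"][:3,3])
for x in (170,180,195,205,220,240,260,270,280,288,300):
    print(x,[tuple(I[y,x]) [0:3:1] for y in range(0)], "".join(f"{y}:{I[y,x].sum()//3}({I[y,x,0]-I[y,x,2]}) " for y in range(174,188)))
print(ray(c,195,181.5,30),ray(c,290,182.5,30))
cv2.imwrite("pics/top10.png",cv2.resize(i[165:195,150:310],None,fx=5,fy=5,interpolation=cv2.INTER_NEAREST))
w=capture("wrist");cv2.imwrite("pics/wrist10.png",w["pixels"])
print(get_obs()["ft_force"],get_obs()["moment"])
```

```text
[ 518.02015541   -7.50361621 1215.27425178]
170 [] 174:107(-25) 175:102(-29) 176:96(-33) 177:81(-37) 178:59(-47) 179:53(-55) 180:58(-57) 181:60(-62) 182:58(-61) 183:55(-57) 184:56(-59) 185:56(-61) 186:56(-63) 187:54(-64) 
180 [] 174:132(-4) 175:133(-2) 176:131(-2) 177:113(-3) 178:60(-5) 179:47(-16) 180:73(-35) 181:93(-38) 182:97(-16) 183:77(0) 184:52(3) 185:66(5) 186:96(4) 187:104(6) 
195 [] 174:132(-4) 175:132(-4) 176:132(-5) 177:131(-5) 178:118(-3) 179:79(-7) 180:67(-11) 181:84(-9) 182:68(0) 183:69(3) 184:98(6) 185:108(7) 186:106(7) 187:107(8) 
205 [] 174:132(-4) 175:134(-4) 176:132(-5) 177:131(-6) 178:122(-5) 179:98(-9) 180:72(-13) 181:84(-14) 182:70(-1) 183:71(4) 184:99(8) 185:108(7) 186:106(7) 187:106(8) 
220 [] 174:135(-4) 175:134(-5) 176:132(-4) 177:135(-4) 178:129(-3) 179:110(-5) 180:71(-5) 181:76(-7) 182:75(1) 183:73(3) 184:86(8) 185:72(9) 186:47(14) 187:41(21) 
240 [] 174:131(-5) 175:132(-1) 176:131(-6) 177:130(-7) 178:131(-5) 179:125(-5) 180:87(-8) 181:74(0) 182:70(4) 183:71(5) 184:97(6) 185:95(6) 186:52(4) 187:31(5) 
260 [] 174:132(-3) 175:130(-3) 176:130(-4) 177:130(-3) 
[... 250 characters left out ...]
7) 186:109(8) 187:108(6) 
280 [] 174:127(-4) 175:127(-6) 176:129(-4) 177:128(-6) 178:129(-3) 179:129(-4) 180:124(-4) 181:103(-2) 182:90(2) 183:77(3) 184:97(7) 185:109(8) 186:107(9) 187:108(10) 
288 [] 174:128(-5) 175:129(-5) 176:128(-3) 177:130(-5) 178:129(-3) 179:130(-6) 180:124(-7) 181:110(-2) 182:95(2) 183:68(5) 184:86(6) 185:103(9) 186:110(7) 187:106(5) 
300 [] 174:131(-2) 175:127(-5) 176:129(-5) 177:131(-5) 178:129(-5) 179:129(-6) 180:128(-4) 181:112(-4) 182:73(-16) 183:79(-40) 184:90(-50) 185:86(-50) 186:85(-48) 187:87(-49) 
[648.15082462 118.81726321  30.        ] [ 644.36962952 -117.78051294   30.        ]
[-13.24148379  -1.02199925   8.56345658] [-0.10081086  1.90040289  0.0694398 ]
```

View pics/top10.png

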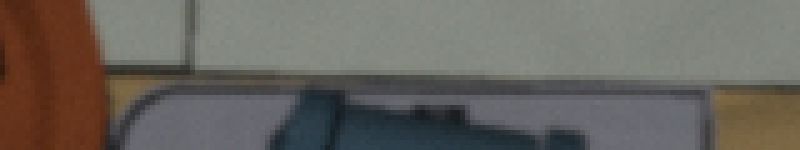

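View pics/wrist10.png

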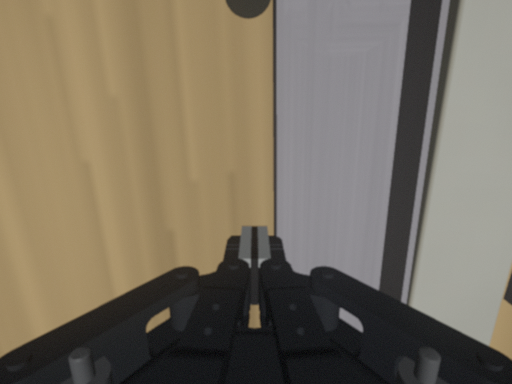

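```bash
python3 -m jog '[{"hand":0,"dx":0,"dy":-0.05,"dz":0,"twist":0},{"hand":0,"dx":0,"dy":-0.05,"dz":0,"twist":0},{"hand":0,"dx":0,"dy":-0.05,"dz":0,"twist":0},{"hand":0,"dx":0,"dy":0,"dz":0,"twist":0},{"hand":0,"dx":0,"dy":0,"dz":0,"twist":0},{"hand":0,"dx":0,"dy":0,"dz":0,"twist":0},{"hand":0,"dx":0,"dy":0,"dz":0,"twist":0},{"hand":0,"dx":0,"dy":0,"dz":0,"twist":0}]'
```

```text
time: 19.3
tcp_pos: [566.5, 13.5, 195.8]
tcp_rot: [-1.57, 0.005, -0.032]
ft_force: [-4.3, 1.1, -0.8]
grip_width: 0.1
```

```bash
python3 -m jog '[{"hand":0,"dx":0.06,"dy":-0.02,"dz":0,"twist":0},{"hand":0,"dx":0.06,"dy":-0.02,"dz":0,"twist":0},{"hand":0,"dx":0.06,"dy":-0.02,"dz":0,"twist":0},{"hand":0,"dx":0.06,"dy":-0.02,"dz":0,"twist":0},{"hand":0,"dx":0,"dy":-0.02,"dz":0,"twist":0},{"hand":0,"dx":0,"dy":0,"dz":0,"twist":0},{"hand":0,"dx":0,"dy":0,"dz":0,"twist":0},{"hand":0,"dx":0,"dy":0,"dz":0,"twist":0}]'
```

```text
time: 20.3
tcp_pos: [568.4, 13.7, 196.3]
tcp_rot: [-1.569, 0.007, -0.032]
ft_force: [-5.8, 1.8, -1.7]
grip_width: 0.1
```

```bash
python3 -m jog '[{"hand":0,"dx":0.06,"dy":-0.02,"dz":0,"twist":0},{"hand":0,"dx":0.06,"dy":-0.02,"dz":0,"twist":0},{"hand":0,"dx":0.06,"dy":-0.02,"dz":0,"twist":0},{"hand":0,"dx":0.04,"dy":-0.02,"dz":0,"twist":0},{"hand":0,"dx":0,"dy":0,"dz":0,"twist":0},{"hand":0,"dx":0,"dy":0,"dz":0,"twist":0},{"hand":0,"dx":0,"dy":0,"dz":0,"twist":0},{"hand":0,"dx":0,"dy":0,"dz":0,"twist":0}]'
python3 - <<'E'
from cell import *
from h import *
c=capture("top"); i=c["pixels"]; I=i.astype(int)
cv2.imwrite("pics/top11.png",cv2.resize(i[165:205,150:310],None,fx=5,fy=5,interpolation=cv2.INTER_NEAREST))
E
```

```text
time: 21.3
tcp_pos: [569.5, 13.8, 196.3]
tcp_rot: [-1.569, 0.012, -0.031]
ft_force: [-10.4, 1.4, -0.4]
grip_width: -0.1
```

View pics/top11.png

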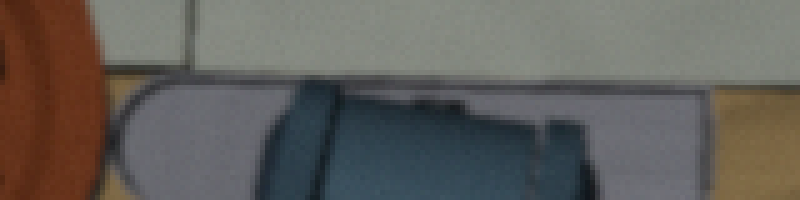

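```bash
python3 -m jog '[{"hand":0,"dx":-1,"dy":0,"dz":0,"twist":0},{"hand":0,"dx":-1,"dy":0,"dz":0,"twist":0},{"hand":0,"dx":0,"dy":0,"dz":-4,"twist":0},{"hand":0,"dx":0,"dy":0,"dz":-4,"twist":0},{"hand":0,"dx":0,"dy":0,"dz":-4,"twist":0},{"hand":0,"dx":0,"dy":0,"dz":-4,"twist":0},{"hand":0,"dx":0,"dy":0,"dz":-1.9,"twist":0},{"hand":0,"dx":0,"dy":0,"dz":0,"twist":0}]'
python3 - <<'E'
from cell import *
from h import *
c=capture("top"); i=c["pixels"]; I=i.astype(int)
cv2.imwrite("pics/top12.png",cv2.resize(i[150:250,150:350],None,fx=4,fy=4,interpolation=cv2.INTER_CUBIC))
s=capture("side"); cv2.imwrite("pics/side12.png",cv2.resize(s["pixels"][165:245,160:360],None,fx=4,fy=4,interpolation=cv2.INTER_CUBIC))
E
```

```text
time: 22.35
tcp_pos: [546.8, -165.9, 199.4]
tcp_rot: [-1.571, -0.001, -0.034]
ft_force: [-0.0, -0.3, -0.2]
grip_width: -0.2
```

View pics/top12.png

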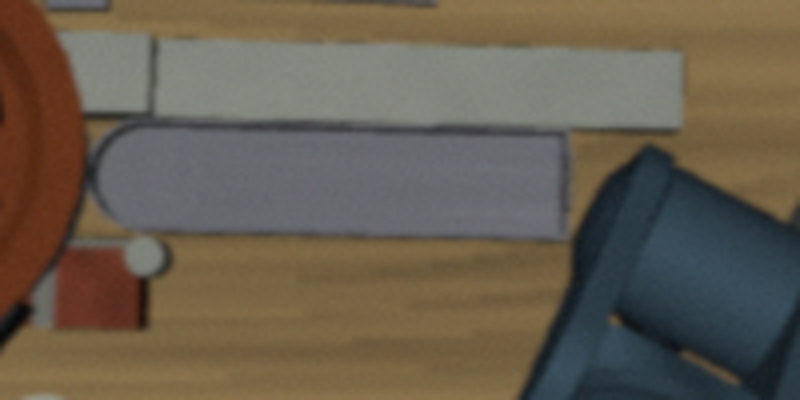

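View pics/side12.png

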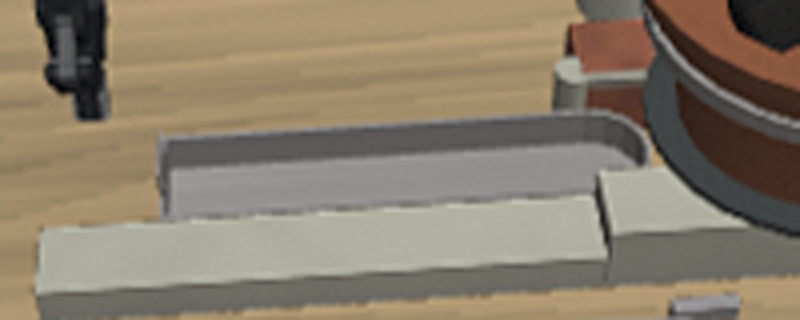

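```bash
python3 - <<'E'
from cell import *
from h import *
c=capture("top")
print(ray(c,291.8,196.2,30), ray(c,291.8,183,30),ray(c,291.8,209.6,30), ray(c,186,181,30))
E
python3 -m jog '[{"hand":0,"dx":1.5,"dy":0.5,"dz":0,"twist":0},{"hand":0,"dx":2,"dy":0.5,"dz":0,"twist":0},{"hand":0,"dx":2,"dy":0.4,"dz":0,"twist":0},{"hand":0,"dx":1.1,"dy":0,"dz":0,"twist":0},{"hand":0,"dx":0,"dy":0,"dz":0,"twist":0},{"hand":0,"dx":0,"dy":0,"dz":0,"twist":0},{"hand":0,"dx":0,"dy":0,"dz":0.8,"twist":0},{"hand":0,"dx":0,"dy":0,"dz":0.8,"twist":0}]'
python3 - <<'E'
from cell import *
import cv2
i=capture("wrist")["pixels"];cv2.imwrite("pics/wrist13.png",i)
E
```

```text
[ 610.10227019 -121.74871209   30.        ] [ 643.0920719  -122.25173883   30.        ] [ 576.80360209 -121.24097578   30.        ] [649.52320384 141.20334187  30.        ]
time: 23.5
tcp_pos: [612.8, -150.7, 185.0]
tcp_rot: [-1.571, 0.0, -0.032]
ft_force: [0.7, -1.0, 0.3]
grip_width: -0.1
```

View pics/wrist13.png

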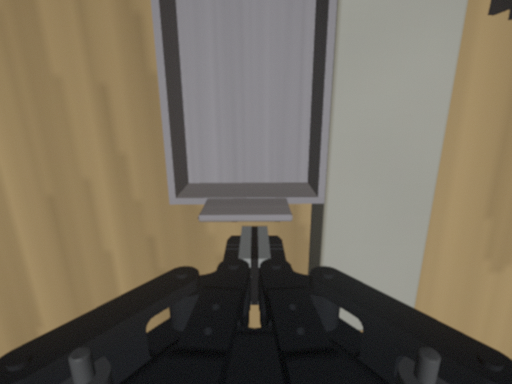

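```bash
python3 -m jog '[{"hand":0,"dx":0,"dy":0,"dz":0.3,"twist":0},{"hand":0,"dx":0,"dy":0,"dz":0.3,"twist":0},{"hand":0,"dx":0,"dy":0,"dz":0.3,"twist":0},{"hand":0,"dx":0,"dy":0,"dz":0.3,"twist":0},{"hand":0,"dx":0,"dy":0,"dz":0.3,"twist":0},{"hand":0,"dx":0,"dy":0,"dz":0.2,"twist":0},{"hand":0,"dx":0,"dy":0,"dz":0.2,"twist":0},{"hand":0,"dx":0,"dy":0,"dz":0.2,"twist":0}]'
python3 -m jog '[{"hand":0,"dx":0,"dy":0,"dz":0.2,"twist":0},{"hand":0,"dx":0,"dy":0,"dz":0.2,"twist":0},{"hand":0,"dx":0,"dy":0,"dz":0.2,"twist":0},{"hand":0,"dx":0,"dy":0,"dz":0.2,"twist":0},{"hand":0,"dx":0,"dy":0,"dz":0.2,"twist":0},{"hand":0,"dx":0,"dy":0,"dz":0.2,"twist":0},{"hand":0,"dx":0,"dy":0,"dz":0.2,"twist":0},{"hand":0,"dx":0,"dy":0,"dz":0.2,"twist":0}]'
python3 - <<'E'
from cell import *
import cv2
i=capture("wrist")["pixels"];cv2.imwrite("pics/wrist14.png",i)
i=capture("top")["pixels"]
cv2.imwrite("pics/top14.png",cv2.resize(i[150:250,150:350],None,fx=4,fy=4,interpolation=cv2.INTER_CUBIC))
E
```

```text
time: 24.55
tcp_pos: [613.8, -130.7, 185.0]
tcp_rot: [-1.572, 0.0, -0.032]
ft_force: [0.6, -4.7, -1.1]
grip_width: -0.0
time: 25.55
tcp_pos: [614.3, -114.2, 185.0]
tcp_rot: [-1.571, 0.0, -0.032]
ft_force: [-1.0, -5.9, -0.3]
grip_width: 0.2
```

View pics/wrist14.png

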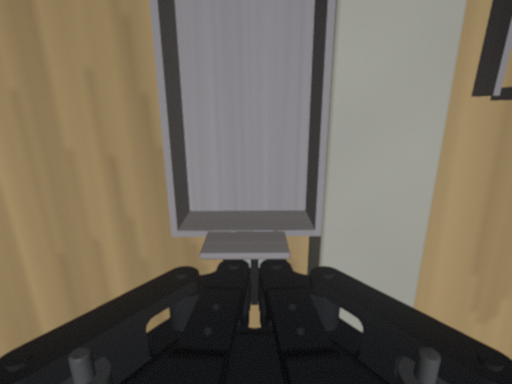

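View pics/top14.png

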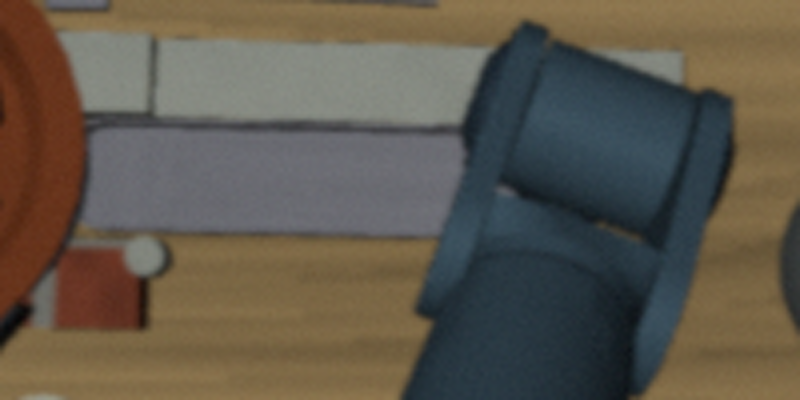

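```bash
python3 -m jog '[{"hand":0,"dx":0,"dy":0,"dz":0.25,"twist":0},{"hand":0,"dx":0,"dy":0,"dz":0.25,"twist":0},{"hand":0,"dx":0,"dy":0,"dz":0.25,"twist":0},{"hand":0,"dx":0,"dy":0,"dz":0.25,"twist":0},{"hand":0,"dx":0,"dy":0,"dz":0.25,"twist":0},{"hand":0,"dx":0,"dy":0,"dz":0.25,"twist":0},{"hand":0,"dx":0,"dy":0,"dz":0.2,"twist":0},{"hand":0,"dx":0,"dy":0,"dz":0.1,"twist":0}]'
python3 -m jog '[{"hand":0,"dx":0,"dy":0,"dz":0.08,"twist":0},{"hand":0,"dx":0,"dy":0,"dz":0.08,"twist":0},{"hand":0,"dx":0,"dy":0,"dz":0.08,"twist":0},{"hand":0,"dx":0,"dy":0,"dz":0.08,"twist":0},{"hand":0,"dx":0,"dy":0,"dz":0.06,"twist":0},{"hand":0,"dx":0,"dy":0,"dz":0.06,"twist":0},{"hand":0,"dx":0,"dy":0,"dz":0.06,"twist":0},{"hand":0,"dx":0,"dy":0,"dz":0.06,"twist":0}]'
```

```text
time: 26.65
tcp_pos: [614.8, -96.3, 185.0]
tcp_rot: [-1.571, 0.0, -0.032]
ft_force: [-0.9, -5.7, -1.1]
grip_width: -0.2
time: 27.65
tcp_pos: [615.0, -90.9, 185.0]
tcp_rot: [-1.571, 0.0, -0.032]
ft_force: [-1.8, -5.7, -0.0]
grip_width: 0.2
```

Run:
```python
from cell import *
import cv2
i=capture("wrist")["pixels"];cv2.imwrite("pics/wrist15.png",i)
print(get_obs()["ft_force"])
```

```text
[-1.38765425 -6.01309566 -0.9050078 ]
```

View pics/wrist15.png

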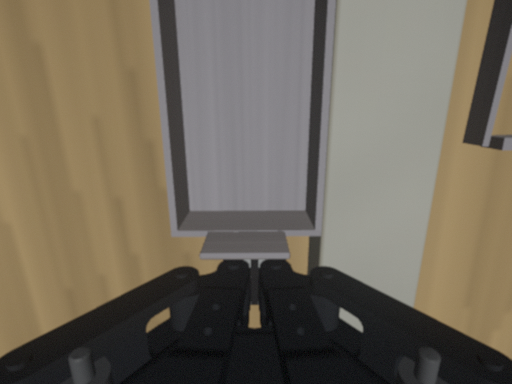

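```bash
python3 -m jog '[{"hand":0,"dx":0,"dy":0,"dz":0.08,"twist":0},{"hand":0,"dx":0,"dy":0,"dz":0.08,"twist":0},{"hand":0,"dx":0,"dy":0,"dz":0.08,"twist":0},{"hand":0,"dx":0,"dy":0,"dz":0.08,"twist":0},{"hand":0,"dx":0,"dy":0,"dz":0.07,"twist":0},{"hand":0,"dx":0,"dy":0,"dz":0.06,"twist":0},{"hand":0,"dx":0,"dy":0,"dz":0.05,"twist":0},{"hand":0,"dx":0,"dy":0,"dz":0.04,"twist":0}]'
```

```text
time: 28.7
tcp_pos: [615.1, -85.5, 185.0]
tcp_rot: [-1.571, 0.001, -0.032]
ft_force: [-1.9, -5.7, -1.1]
grip_width: 0.0
```

```bash
python3 -m jog '[{"hand":0,"dx":0,"dy":0,"dz":0.07,"twist":0},{"hand":0,"dx":0,"dy":0,"dz":0.07,"twist":0},{"hand":0,"dx":0,"dy":0,"dz":0.06,"twist":0},{"hand":0,"dx":0,"dy":0,"dz":0.06,"twist":0},{"hand":0,"dx":0,"dy":0,"dz":0.06,"twist":0},{"hand":0,"dx":0,"dy":0,"dz":0.05,"twist":0},{"hand":0,"dx":0,"dy":0,"dz":0.05,"twist":0},{"hand":0,"dx":0,"dy":0,"dz":0.04,"twist":0}]'
```

```text
time: 29.7
tcp_pos: [615.3, -80.9, 185.0]
tcp_rot: [-1.571, 0.001, -0.032]
ft_force: [-0.9, -6.3, -0.8]
grip_width: 0.1
```

```bash
python3 -m jog '[{"hand":0,"dx":0,"dy":0,"dz":0.07,"twist":0},{"hand":0,"dx":0,"dy":0,"dz":0.07,"twist":0},{"hand":0,"dx":0,"dy":0,"dz":0.06,"twist":0},{"hand":0,"dx":0,"dy":0,"dz":0.06,"twist":0},{"hand":0,"dx":0,"dy":0,"dz":0.06,"twist":0},{"hand":0,"dx":0,"dy":0,"dz":0.05,"twist":0},{"hand":0,"dx":0,"dy":0,"dz":0.05,"twist":0},{"hand":0,"dx":0,"dy":0,"dz":0.04,"twist":0}]'
```

```text
time: 30.7
tcp_pos: [615.4, -76.3, 185.0]
tcp_rot: [-1.571, 0.001, -0.032]
ft_force: [-0.9, -5.5, -0.9]
grip_width: -0.1
```

```bash
python3 -m jog '[{"hand":0,"dx":0,"dy":0,"dz":0.07,"twist":0},{"hand":0,"dx":0,"dy":0,"dz":0.07,"twist":0},{"hand":0,"dx":0,"dy":0,"dz":0.06,"twist":0},{"hand":0,"dx":0,"dy":0,"dz":0.06,"twist":0},{"hand":0,"dx":0,"dy":0,"dz":0.06,"twist":0},{"hand":0,"dx":0,"dy":0,"dz":0.05,"twist":0},{"hand":0,"dx":0,"dy":0,"dz":0.05,"twist":0},{"hand":0,"dx":0,"dy":0,"dz":0.04,"twist":0}]'
```

```text
time: 31.7
tcp_pos: [615.5, -71.7, 185.0]
tcp_rot: [-1.571, 0.001, -0.032]
ft_force: [-1.8, -6.5, -0.6]
grip_width: 0.2
```

```bash
python3 -m jog '[{"hand":0,"dx":0,"dy":0,"dz":0.06,"twist":0},{"hand":0,"dx":0,"dy":0,"dz":0.06,"twist":0},{"hand":0,"dx":0,"dy":0,"dz":0.05,"twist":0},{"hand":0,"dx":0,"dy":0,"dz":0.05,"twist":0},{"hand":0,"dx":0,"dy":0,"dz":0.05,"twist":0},{"hand":0,"dx":0,"dy":0,"dz":0.05,"twist":0},{"hand":0,"dx":0,"dy":0,"dz":0.04,"twist":0},{"hand":0,"dx":0,"dy":0,"dz":0.04,"twist":0}]'
```

```text
time: 32.7
tcp_pos: [615.7, -68.1, 185.0]
tcp_rot: [-1.572, 0.001, -0.031]
ft_force: [-1.8, -8.7, -0.5]
grip_width: -0.5
```

```bash
python3 -m jog '[{"hand":0,"dx":0,"dy":0,"dz":0.05,"twist":0},{"hand":0,"dx":0,"dy":0,"dz":0.05,"twist":0},{"hand":0,"dx":0,"dy":0,"dz":0.04,"twist":0},{"hand":0,"dx":0,"dy":0,"dz":0.03,"twist":0},{"hand":0,"dx":0,"dy":0,"dz":0.03,"twist":0},{"hand":0,"dx":0,"dy":0,"dz":0,"twist":0},{"hand":0,"dx":0,"dy":0,"dz":0,"twist":0},{"hand":0,"dx":0,"dy":0,"dz":0,"twist":0}]'
```

```text
time: 33.7
tcp_pos: [615.7, -66.8, 185.0]
tcp_rot: [-1.573, 0.001, -0.032]
ft_force: [-2.9, -11.7, -1.8]
grip_width: -0.1
```

```bash
python3 -m jog '[{"hand":0,"dx":0,"dy":0,"dz":0.04,"twist":0},{"hand":0,"dx":0,"dy":0,"dz":0.04,"twist":0},{"hand":0,"dx":0,"dy":0,"dz":0.04,"twist":0},{"hand":0,"dx":0,"dy":0,"dz":0.04,"twist":0},{"hand":0,"dx":0,"dy":0,"dz":0.03,"twist":0},{"hand":0,"dx":0,"dy":0,"dz":0,"twist":0},{"hand":0,"dx":0,"dy":0,"dz":0,"twist":0},{"hand":0,"dx":0,"dy":0,"dz":0,"twist":0}]'
```

```text
time: 34.7
tcp_pos: [615.8, -65.5, 185.0]
tcp_rot: [-1.575, 0.001, -0.031]
ft_force: [-3.2, -14.5, -0.9]
grip_width: -0.1
```

```bash
python3 -m jog '[{"hand":0,"dx":0,"dy":0,"dz":0.04,"twist":0},{"hand":0,"dx":0,"dy":0,"dz":0.04,"twist":0},{"hand":0,"dx":0,"dy":0,"dz":0.02,"twist":0},{"hand":0,"dx":0,"dy":0,"dz":0,"twist":0},{"hand":0,"dx":0,"dy":0,"dz":0,"twist":0},{"hand":0,"dx":0,"dy":0,"dz":0,"twist":0},{"hand":0,"dx":0,"dy":0,"dz":0,"twist":0},{"hand":0,"dx":0,"dy":0,"dz":0,"twist":0}]'
python3 -m jog '[{"hand":0,"dx":0,"dy":0,"dz":0,"twist":0},{"hand":0,"dx":0,"dy":0,"dz":0,"twist":0},{"hand":0,"dx":0,"dy":0,"dz":0,"twist":0},{"hand":0,"dx":0,"dy":0,"dz":0,"twist":0},{"hand":0,"dx":0,"dy":0,"dz":0,"twist":0},{"hand":0,"dx":0,"dy":0,"dz":0,"twist":0},{"hand":0,"dx":0,"dy":0,"dz":0,"twist":0},{"hand":0,"dx":0,"dy":0,"dz":0,"twist":0}]'
python3 - <<'E'
from cell import *
import cv2
i=capture("wrist")["pixels"];cv2.imwrite("pics/wrist16.png",i)
i=capture("side")["pixels"];cv2.imwrite("pics/side16.png",cv2.resize(i[110:280,155:425],None,fx=2.9,fy=2.9))
E
```

```text
time: 35.7
tcp_pos: [615.8, -64.9, 185.1]
tcp_rot: [-1.575, 0.001, -0.031]
ft_force: [-3.2, -16.6, -1.4]
grip_width: -0.1
time: 36.7
tcp_pos: [615.8, -64.9, 185.1]
tcp_rot: [-1.575, 0.001, -0.031]
ft_force: [-3.3, -15.2, -1.5]
grip_width: 0.2
```

View pics/wrist16.png

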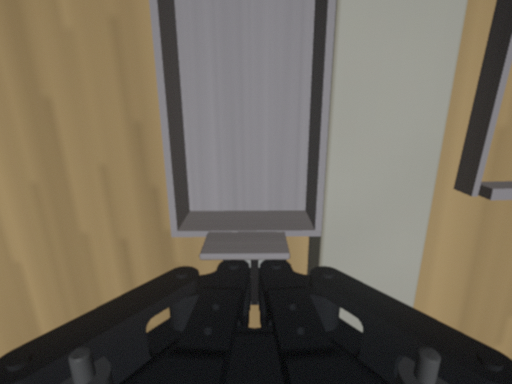

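View pics/side16.png

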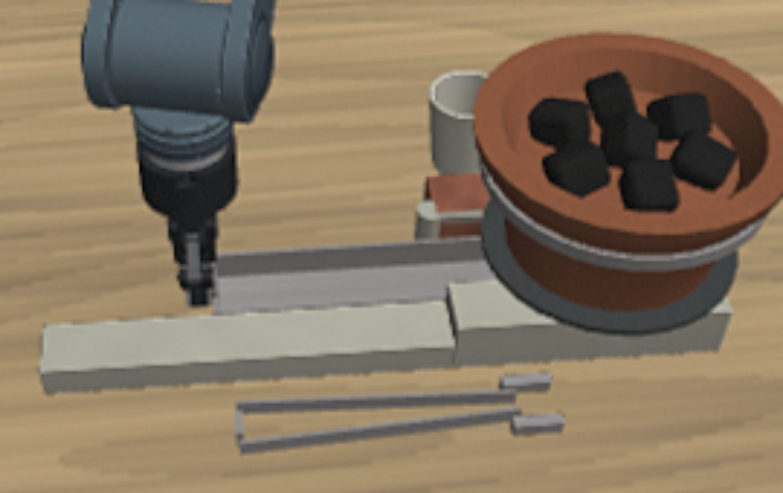

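```bash
python3 -m jog '[{"hand":0,"dx":0,"dy":0,"dz":-0.08,"twist":0},{"hand":0,"dx":0,"dy":0,"dz":-0.08,"twist":0},{"hand":0,"dx":0,"dy":0,"dz":-0.08,"twist":0},{"hand":0,"dx":0,"dy":0,"dz":-0.08,"twist":0},{"hand":0,"dx":0,"dy":0,"dz":-0.08,"twist":0},{"hand":0,"dx":0,"dy":0,"dz":-0.08,"twist":0},{"hand":0,"dx":0,"dy":0,"dz":-0.08,"twist":0},{"hand":0,"dx":0,"dy":0,"dz":-0.08,"twist":0}]'
python3 -m jog '[{"hand":0,"dx":0,"dy":0,"dz":-0.1,"twist":0},{"hand":0,"dx":0,"dy":0,"dz":-0.1,"twist":0},{"hand":0,"dx":0,"dy":0,"dz":-0.1,"twist":0},{"hand":0,"dx":0,"dy":0,"dz":-0.1,"twist":0},{"hand":0,"dx":0,"dy":0,"dz":-0.2,"twist":0},{"hand":0,"dx":0,"dy":0,"dz":-0.3,"twist":0},{"hand":0,"dx":0,"dy":0,"dz":-0.5,"twist":0},{"hand":0,"dx":0,"dy":0,"dz":-0.5,"twist":0}]'
python3 -m jog '[{"hand":0,"dx":0,"dy":0,"dz":-1,"twist":0},{"hand":0,"dx":0,"dy":0,"dz":-1,"twist":0},{"hand":0,"dx":0,"dy":-2,"dz":-1,"twist":0},{"hand":0,"dx":-2,"dy":-3,"dz":-1,"twist":0},{"hand":0,"dx":-4,"dy":-3,"dz":-1,"twist":0},{"hand":0,"dx":-4,"dy":-2,"dz":-2,"twist":0},{"hand":0,"dx":-4,"dy":-2,"dz":-2,"twist":0},{"hand":0,"dx":0,"dy":0,"dz":0,"twist":0}]'
python3 - <<'E'
from cell import *
import cv2
i=capture("top")["pixels"];cv2.imwrite("pics/top17.png",cv2.resize(i[150:250,130:330],None,fx=4,fy=4,interpolation=cv2.INTER_CUBIC))
i=capture("side")["pixels"];cv2.imwrite("pics/side17.png",cv2.resize(i[110:280,155:425],None,fx=2.9,fy=2.9))
print(get_obs()["ft_force"])
E
```

```text
time: 37.8
tcp_pos: [615.9, -68.7, 185.1]
tcp_rot: [-1.57, -0.0, -0.032]
ft_force: [0.3, -1.0, 0.2]
grip_width: 0.2
time: 38.8
tcp_pos: [615.2, -88.4, 185.0]
tcp_rot: [-1.571, -0.0, -0.032]
ft_force: [-0.3, 0.4, -0.1]
grip_width: -0.1
time: 39.8
tcp_pos: [471.2, -174.9, 308.1]
tcp_rot: [-1.574, -0.004, -0.035]
ft_force: [-0.2, 0.3, -0.4]
grip_width: 0.3
[ 0.66398375 -0.10679454 -0.62769691]
```

View pics/top17.png

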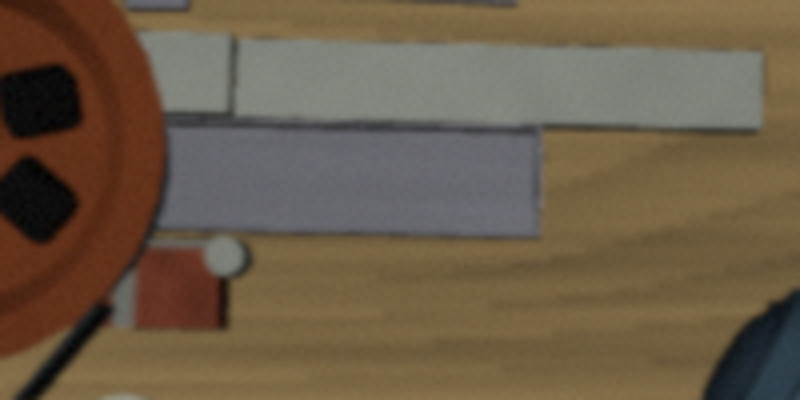

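View pics/side17.png

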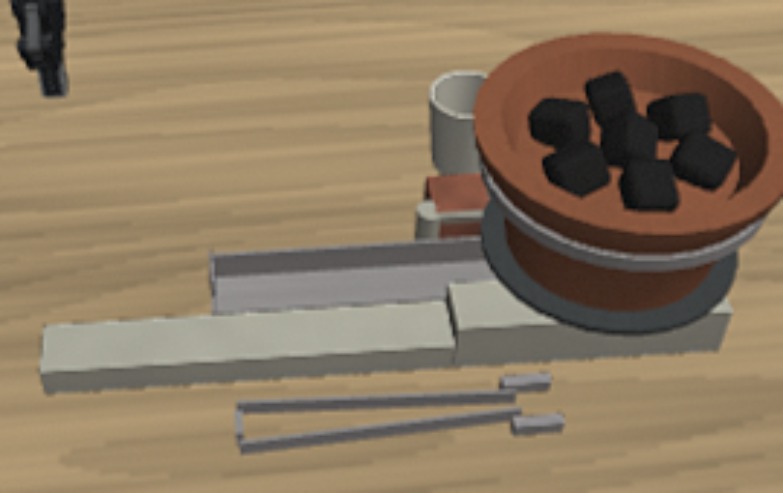

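Run:
```python
from cell import *
from h import *
c=capture("top"); i=c["pixels"]; I=i.astype(int)
m=((I[...,0]>=I[...,2]+2)&(I.max(2)>60)&(I.max(2)-I.min(2)<30)).astype(np.uint8)
mk=((I[...,1]>I[...,0]+2)&(I.sum(2)>330)&(I.max(2)-I.min(2)<30)).astype(np.uint8)
for n,M,xs,f in [("tray near",m,range(192,260),max),("tray far",m,range(192,260),min),("kerb face",mk,range(192,310),max)]:
    P=[]
    for x in xs:
        r=[y for y in np.nonzero(M[160:230,x])[0]+160]
        if r: P.append(ray(c,x,f(r)+(.5 if f is max else -.5),30)[:2])
    l=cv2.fitLine(np.float32(P),cv2.DIST_HUBER,0,.01,.01).ravel(); l=l*np.sign(l[1]) if 0 else l
    print(n,len(P),"slope dx/dy",l[0]/l[1],"x at y=-60:",l[2]+l[0]/l[1]*(-60-l[3]))
print("outer end",ray(c,264.7,195,30))
```

```text
tray near 68 slope dx/dy 0.03263387 x at y=-60: 579.706
tray far 68 slope dx/dy 0.016894115 x at y=-60: 648.9625
kerb face 118 slope dx/dy 0.022516554 x at y=-60: 650.5027
outer end [613.47255492 -54.40191552  30.        ]
```

```bash
python3 -c "
from cell import *
print(hand_in())"
```

```text
the job is handed in; nothing more can be done
None
```

I swung the tray onto the kerb with the closed fingertips, squared it up near the nose, pushed it in by its outer end until it met the spring stop, and handed in at about 40 s. `hand_in()` gives no verdict.

- **Stop force:** sliding took about 6 N. Contact with the stop showed as a rise to 8.7 N, and I then held 15–16.6 N for more than a second. That puts an estimated 9–10 N on the stop; it was not measured directly. I backed off slowly before lifting clear.
- **Final position:**
  - The outer end's centre is at about y = −54 mm. That puts the tray's origin about 70 mm inside the mouth.
  - It showed no visible spring-back, so it should still bear on the stop.
  - The far rim is within about 2 mm of the kerb face.
- **Angle disagreement:** in the last picture the edge slopes were 0.033 (near rim), 0.017 (far rim) and 0.023 (kerb face), against 0.030 for the kerb in the first picture. They agree only to about 0.015 rad. All are inside the 0.03 limit.
- **Squaring trouble:** my first tries to press the nose side in against the kerb stuck at 13–15 N sideways, with 9–13 N downward wedging. I backed off, raised the fingertips and relieved the downward force; the tray then went in at 4–10 N. The most I saw at the fingertip in that phase was about 15 N, against the 25 N kerb limit.
- **Not touched:** in the last pictures the cup and tongs look unmoved and the bowl and block were never approached, but I did not measure their positions again.

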